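Pop up the stowed lid knob and put the lid on the pan

TASK

Put the lid on the pan: its knob is still locked flat for storage, so press it straight in, without forcing it, until you feel it bottom out, and let go so that it springs up. Then lift the lid by the knob and set it down gently on the pan, fully seated and level all round, with the knob left standing up. Leave the pan where it stands and do not disturb the porcelain jar or the phone.

Things in the scene. Friction and masses are not known exactly. Their poses are not given: they have to be found in the camera images.
- knob_top (a point): centre of the flat top of the lid's round black knob (56 mm across, steel disc let into it). Locked flat, it stands 3 to 4 mm above the dark ring round it (hole 58 mm, 81 mm across outside at its top); sprung up, 29 mm above that ring, and its straight 56 mm wide side can be gripped. z points up out of the lid.
- knob (a joint): height of the knob in m: 0 to 0.0015 = locked flat, 0.026 = sprung fully up, negative = pressed in. Push-push latch: from locked, press straight in against a 5 to 7 N spring to a hard stop (felt by 10 to 14 N), then let go: it springs up. The stop lies 8 to 15 mm below locked, hidden, different on each lid; let go well short of it, the knob locks again. Pressing the risen knob right in relocks it.
- lid_rim (a point): centre of the stainless lid (190 mm across, about 0.4 kg, low dome) at the underside of its flange, the face that rests on the pan's rim. Its tapered collar (158 mm across below, 169 mm above) reaches 9 mm below this point, the dark ring 31 mm above it, the top of the risen knob 60 mm above it. z up. The lid lies right way up on one of the two front pan supports, its collar on the bars.
- pan_rim (a point): centre of the mouth of the shallow stainless pan (184 mm across outside, wall 3 mm, 40 mm high, 1.1 kg, loose; two dark loop handles opposite each other reach 130 mm from the centre, 12 to 17 mm below the rim) at the height of its rim. z up. The pan stands on the other front pan support. With the lid seated, lid_rim lies within a few mm of pan_rim.
- lid: the same lid with its knob; origin at the centre of the underside of its collar, z up
- pan: the same pan; origin at the centre of its base, z up, handles along its own y axis
- grate_0: fixed round wire pan support of the left front burner, 207 mm across, bars 39.5 mm above the hob; origin at the middle of its underside. A microwave oven hangs over the hob: underside 0.565 m above the hob, front 0.60 m ahead of the robot base, so keep the wrist low there and draw back towards the robot before swinging sideways
- grate_3: fixed round wire pan support of the right front burner, 227 mm across, its bars 39.5 mm above the hob; origin at the middle of its underside
- canister_1: small white porcelain jar with blue flowers, 114 mm across, 122 mm high without its loose lid (about 175 mm with it), on the worktop right of the hob; origin at the middle of its base. A bystander.
- phone: closed black flip phone, 46 x 95 x 19 mm, lying on the worktop right of the hob; origin at the middle of its underside. A bystander.

How it is judged:
By the outcome, as a careful person would: the job done as asked, in the order asked, and still so for the second after the job is handed in, with the robot touching nothing.
It also fails if it takes over 48 s, if anything falls off the work surface, if the arm or the gripper's body presses on something with over 40 N, if the wrist force passes 120 N, or if a joint passes its speed limit or range.

ROBOT

A 6-joint arm with a two-finger parallel gripper is mounted at the origin on a cart in front of the work surface, level with it; the furniture and walls round the work are solid. World frame = base frame: x ahead of the robot, y to its left, z up, the work surface at z = 0. Lengths are in m, angles in rad, forces in N, time in s.
With the tool pointing down it reaches from about 0.25 to 0.725 m from the base axis. Payload 4 kg.
Tool frame: the origin (TCP) lies at the very end of the fingers, on their centre line; the grasp point (between the pads) lies 19 mm behind it; z points along the fingers, y is the line along which they close (so a half turn about z gives the same grasp; the last joint's range is limited). The gripper opens to 85 mm and grips with 20 to 120 N. Pads are 22 mm wide; open, the fingers measure 114 mm over their backs; the gripper's body (76 mm by 85 mm) begins 54 mm behind the grasp point. The pads swing forward as they close: fully open they stand 13 mm farther back than shut.
Start: joints at [1.207, 0.241, 0.005, 1.335, 0, 1.571], TCP at [0.178, 0.467, 0.231] pointing down, gripper open.
Joint ranges: [-2.72, 2.72], [-1.05, 1.87], [-1.09, 1.28], [-1.99, 2.15], [-1.42, 1.44], [-3.14, 3.14]. Speed limits (rad/s): [2.79, 2.79, 3.14, 3.14, 3.14, 3.14].

INTERFACE

Orientations are given as a unit quaternion [x, y, z, w].
In Python, from workcell import bot, vision, workorder gives the robot as it stands.
- The arm moves only by the shell command python3 -m creep 'ROWS' [OPENING]. ROWS is JSON, a list of rows, each a list of 2 entries, a list of its own where there are three numbers: the shift along the tool's x, y, z in mm, then the turn, a rotation vector about the tool's x, y, z in rad. In form: [[[dx, dy, dz], [wx, wy, wz]], ...]. A call has 1 to 12 rows; each row shifts and turns the commanded pose from where the row before left it, along the tool's axes as they then stand; what a row does not reach is not made up. A row lasts 1/8 s, in which the tool goes at most 62.5 mm and 10.7 degrees, less where a joint would pass 70% of its speed; a pose out of reach is approached as far as the arm can. A call is refused whole if a number of a shift passes 62.5 or a number of a turn 0.188, either way. A call with a gripper value outside its range is refused whole. OPENING is the finger opening in mm, from 0 to 85.4, set as the call begins (- or left out, the last holds). The fingers move at their own pace and stop on an object; the grip force is fixed at half the most. Time passes only in rows, so rows that do not move let the fingers close. It gives the time, the measured TCP pose, the force, the opening and the grip force at its end, in the units of the state.
- bot.get_obs(): the state, without advancing time (a new reading comes with each control period).
- vision.camera(name): name is "side" or "top"; returns a dict with "image" (420x560x3 uint8, blue, green, red), "z_map" (420x560 float32, m along the optical axis (not along the pixel's ray), 0 where there is no reading), "K" (3x3 intrinsics, pixels), "rvec" (rotation vector, rad) and "tvec" (3), from world to camera coordinates, as OpenCV has them. Camera axes: x right, y down, z forward; pixel columns grow to the right and rows downward; lengths in m; the calibration is good to about 2 mm. A picture is of the moment at which its call begins.
- workorder.job_done(): hands the job in; it is judged then, once.
Trained networks look in a picture, given as the dict that the camera call returned (one of the last four; its "shot" number tells which), for a name from the list of things; names that differ only in an ending like _2 or _b are one class to them, and where a whole thing is asked for, a point or a joint stands for the part that bears it (a point fixed in the world has none). Each returns a list of dicts, best first, with "score" (0 to 1); they miss things now and then, are a little off and sometimes report something else, mostly with a low value. They report only what shows in the picture. A call takes as long as a camera call.
- vision.spot_in(picture, query): "position" ([column, row] in pixels, amid what is visible of it).
- vision.place_of(picture, query): "position" ([column, row] in pixels: a listed point, or the origin of a listed thing).
The state is a dict: "clock": time; "joint_pos": joint angles; "joint_vel": joint speeds; "tau": joint torques, N m; "eef_pos": TCP position; "tool_rot": TCP orientation; "ft_force": force on the tool from outside, world axes, zero at the start; "ft_torque": the same for the moment, N m; "grip_width": finger opening in m; "grasp_force": force on a finger pad.
Only numpy, scipy, OpenCV 4.12 (cv2) and the standard library are available. Lean on these libraries where they do the work, as an engineer would, in place of code of your own. Each camera call takes 0.05 s, during which the arm holds its last target. There are 200 camera calls.

## Working session

There is one attempt and no reset: what is moved stays moved. The work goes in short steps, Python scripts to look and compute and a shell command to move; the robot and the scene stay as the last step left them, time stands still between calls to the robot, and variables do not carry over. Pictures are saved under pics/ and viewed, at most 10 in all, crops included, and the job is handed in when it is done.

```bash
mkdir -p pics
cat > h.py <<'E'
import numpy as np, cv2
from workcell import bot, vision, workorder
def cam(n):
    c=vision.camera(n); c['R']=cv2.Rodrigues(np.array(c['rvec'],float))[0]; return c
def ray(c,p):
    d=np.linalg.inv(c['K'])@np.array([p[0],p[1],1.0]); t=np.array(c['tvec'],float).ravel()
    return -c['R'].T@t, c['R'].T@d
def at_z(c,p,z):
    o,d=ray(c,p); return o+d*(z-o[2])/d[2]
def cloud(c):
    z=c['z_map']; h,w=z.shape; u,v=np.meshgrid(np.arange(w),np.arange(h))
    P=np.stack([u*z,v*z,z],-1).reshape(-1,3)@np.linalg.inv(c['K']).T
    W=(P-np.array(c['tvec'],float).ravel())@c['R']; W[z.ravel()==0]=np.nan
    return W.reshape(h,w,3)
E
python3 - <<'E'
from h import *
np.set_printoptions(precision=4,suppress=True)
for n in ('side','top'):
    c=cam(n); cv2.imwrite(f'pics/{n}0.png',c['image']); W=cloud(c)
    print(n,'cam at',ray(c,(280,210)))
    for q in ('knob_top','lid_rim','pan_rim','lid','pan','grate_0','grate_3','canister_1','phone'):
        for r in vision.place_of(c,q)[:2]:
            p=r['position']; i,j=int(round(p[1])),int(round(p[0]))
            print(q,round(r['score'],2),np.round(p,1),W[i,j] if 0<=i<420 and 0<=j<560 else '')
o=bot.get_obs(); print(o)
E
```

```text
side cam at (array([-0.0488, -0.3884,  1.1286]), array([ 0.4427,  0.3443, -0.828 ]))
knob_top 0.85 [306.4 217.7] [ 0.5297 -0.0185  0.0846]
lid_rim 0.71 [310.7 217.6] [ 0.5371 -0.0282  0.0849]
pan_rim 0.6 [179.2 138. ] [0.5461 0.4329 0.0483]
lid 0.7 [427.5 288. ] [ 0.5463 -0.3439  0.0865]
lid 0.65 [313.  225.9] [ 0.5213 -0.0456  0.0852]
pan 0.96 [184.2 142.4] [0.5444 0.4122 0.0474]
canister_1 0.82 [425.7 289.7] [ 0.5441 -0.3424  0.0779]
phone 0.56 [399.9 331.8] [ 0.4518 -0.3439  0.0142]
top cam at (array([0.4073, 0.0394, 1.2586]), array([ 0.1279, -0.0001, -0.992 ]))
knob_top 0.68 [302.  216.8] [ 0.5399 -0.0209  0.0888]
lid_rim 0.82 [299.6 219.4] [ 0.535  -0.0158  0.0823]
lid_rim 0.37 [302.2 216. ] [ 0.5433 -0.0211  0.0835]
pan_rim 0.89 [141.7 215.9] [0.5405 0.4286 0.0443]
lid 0.68 [146.8 215.1] [0.5435 0.4143 0.0452]
lid 0.55 [299.8 217.2] [ 0.5406 -0.0158  0.0819]
pan 0.73 [145.8 215.3] [0.544  0.4185 0.0407]
canister_1 0.7 [410.3 201.8] [ 0.5793 -0.3025  0.1317]
canister_1 0.19 [412.1 247.8] [ 0.4639 -0.3422  0.0126]
phone 0.78 [410.  251.3] [ 0.4552 -0.3369  0.0108]
{'clock': 1.0, 'joint_pos': array([ 1.207 ,  0.2406,  0.005 ,  1.3352, -0.    ,  1.5708]), 'joint_vel': array([-0.0004, -0.0002, -0.0007, -0.001 , -0.0007, -0.0011]), 'tau': array([  0.001 , -37.2214,  25.2697,   0.0011,   0.0002,   0.    ]), 'eef_pos': array([0.1779, 0.4673, 0.2313]), 'tool_rot': array([0.1809, 0.9835, 0.    , 0.    ]), 'ft_force': array([ 0.0786, -0.5978,  1.0133]), 'ft_torque': array([-0.0565,  0.0169,  0.0462]), 'grasp_force': 0.0, 'grip_width': 0.08524928222021079}
```

Run:
```python
import cv2,numpy as np
a=cv2.imread('pics/top0.png'); b=cv2.imread('pics/side0.png')
L=cv2.resize(a[150:290,80:360],(800,400),interpolation=cv2.INTER_CUBIC)
cv2.imwrite('pics/topcrop.png',L)
cv2.imwrite('pics/both.png',cv2.resize(np.hstack([a,b]),(800,300)))
```

```text
(no output)
```

View pics/topcrop.png

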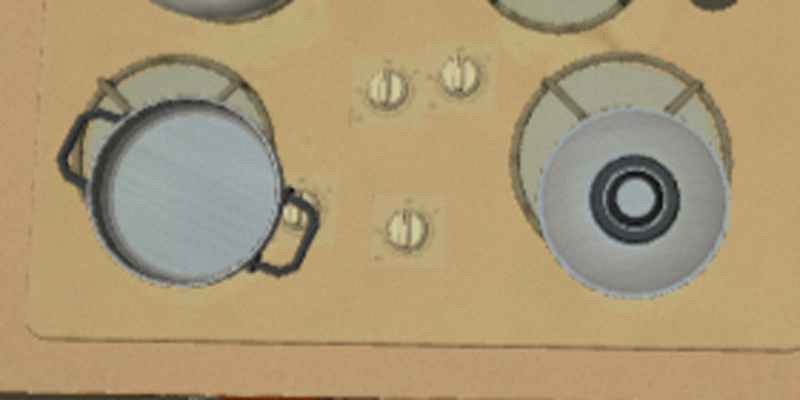

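View pics/both.png

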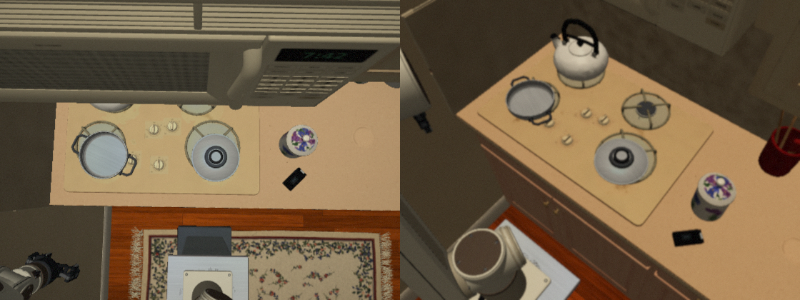

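The lid (flange circle centred about col 302, row 220, dark knob at its middle) is on the right support. The pan (centre about col 145, row 217, handles towards upper-left/lower-right) is on the left one, and the jar and phone are well to the right. Next I'll fit circles.

```bash
cat >> h.py <<'E'
def circ(P):
    A=np.c_[2*P[:,:2],np.ones(len(P))]; s=np.linalg.lstsq(A,(P[:,:2]**2).sum(1),rcond=None)[0]
    return s[:2],np.sqrt(s[2]+s[0]**2+s[1]**2)
def dark(c,p,z,r=25,th=90):
    g=cv2.cvtColor(c['image'],cv2.COLOR_BGR2GRAY); m=np.zeros_like(g); cv2.circle(m,(int(p[0]),int(p[1])),r,255,-1)
    b=((g<th)&(m>0)).astype('uint8'); k=max(cv2.findContours(b,cv2.RETR_EXTERNAL,cv2.CHAIN_APPROX_NONE)[0],key=cv2.contourArea)
    P=np.array([at_z(c,q[0],z) for q in k]); return circ(P)
def rim(W,xy,zlo,zhi,r0,r1):
    d=np.hypot(W[...,0]-xy[0],W[...,1]-xy[1]); return W[(d>r0)&(d<r1)&(W[...,2]>zlo)&(W[...,2]<zhi)]
E
python3 - <<'E'
from h import *
np.set_printoptions(precision=4,suppress=True)
for n,pk in (('top',(302,219)),('side',(309,218))):
    c=cam(n); W=cloud(c)
    print(n,'ring',dark(c,pk,0.0795))
    for nm,xy,lo,hi in (('pan',(.545,.42),.066,.095),('lid',(.535,-.02),.042,.06)):
        xy=np.array(xy)
        for _ in range(4):
            P=rim(W,xy,lo,hi,.07,.105); xy,r=circ(P)
        print(nm,xy,r,len(P),np.nanmedian(P[:,2]),np.nanmax(P[:,2]))
    # extents of the pan/lid bounded outer silhouettes
    for z in (.0795,.0845): 
        for r in vision.place_of(c,'pan_rim')[:1]: print('pan_rim',at_z(c,r['position'],z))
    D=np.hypot(W[...,0]-.535,W[...,1]+.02); print('knob z',np.nanmedian(W[D<.015][:,2]),'ring z',np.nanmedian(W[(D>.031)&(D<.038)][:,2]))
    D=np.hypot(W[...,0]-.545,W[...,1]-.2); print('hob z',np.nanmedian(W[D<.03][:,2]))
E
```

```text
top ring (array([ 0.5344, -0.0211]), np.float64(0.04138885379874667))
pan [0.5352 0.4111] 0.09135408815605715 546 0.07789637050485021 0.08839142466471421
lid [ 0.5346 -0.0206] 0.08590930576462258 1188 0.05491927364546105 0.05999624712969009
pan_rim [0.5312 0.4159 0.0795]
pan_rim [0.5306 0.4143 0.0845]
knob z 0.08290941876185041 ring z 0.7600982553231743
hob z -0.0001019862315838789
side ring (array([ 0.5331, -0.0273]), np.float64(0.041962309867718456))
pan [0.5383 0.4074] 0.09085633001678672 714 0.07593342733289779 0.08710630415214475
lid [ 0.5387 -0.0241] 0.08734539720076791 1160 0.05514789347596006 0.059973929225518204
pan_rim [0.5431 0.4053 0.0795]
pan_rim [0.5402 0.4015 0.0845]
knob z 0.08407845133564026 ring z 0.07976430966648432
hob z 0.001354567142302188
```

```bash
python3 -m creep '[[[-42.3,-27.5,5],[0,0,0]],[[-42.3,-27.5,8],[0,0,0]],[[-42.3,-27.5,8],[0,0,0]],[[-42.3,-27.5,8],[0,0,0]],[[-42.3,-27.5,8],[0,0,0]],[[-42.3,-27.5,8],[0,0,0]],[[-42.3,-27.5,8],[0,0,0]],[[-42.3,-27.5,8],[0,0,0]],[[-42.3,-27.5,8],[0,0,0]],[[-42.3,-27.5,8],[0,0,0]],[[-42.3,-27.5,8],[0,0,0]],[[-42.3,-27.5,8],[0,0,0]]]' 0; python3 -m creep '[[[0,0,0],[0,0,0]]]'
```

```text
clock: 2.8
eef_pos: [0.5359, -0.0232, 0.1381]
tool_rot: [0.181, 0.983, 0.0, 0.0]
ft_force: [-0.1, 1.3, -0.2]
grip_width: -0.0002
grasp_force: 0.0
clock: 2.92
eef_pos: [0.5362, -0.0245, 0.1373]
tool_rot: [0.183, 0.983, -0.0, -0.0]
ft_force: [-0.3, 0.2, -0.0]
grip_width: 0.0001
grasp_force: 0.0
```

```bash
python3 -m creep '[[[0,1,20],[0,0,0]],[[0,1,20],[0,0,0]],[[0,0,8],[0,0,0]],[[0,0,1],[0,0,0]],[[0,0,2],[0,0,0]],[[0,0,2],[0,0,0]],[[0,0,0],[0,0,0]]]'
python3 - <<'E'
from h import *
c=cam('side'); cv2.imwrite('pics/s1.png',cv2.resize(c['image'][130:280,200:420],(660,450),interpolation=cv2.INTER_CUBIC))
E
```

```text
clock: 3.8
eef_pos: [0.5357, -0.0199, 0.0856]
tool_rot: [0.181, 0.984, 0.0, 0.0]
ft_force: [0.4, -0.2, 0.3]
grip_width: 0.0002
grasp_force: 0.0
```

View pics/s1.png

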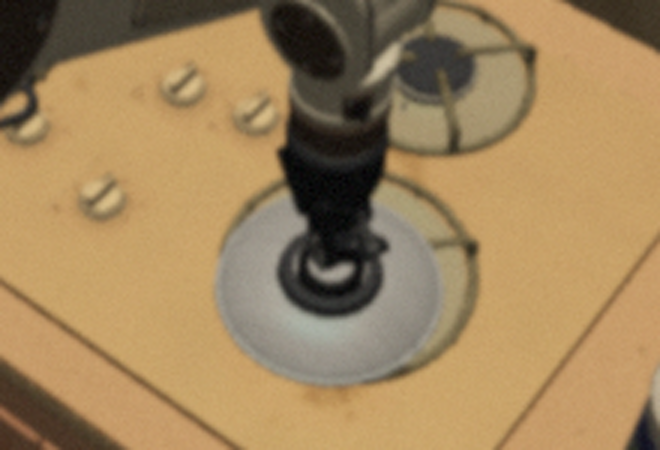

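```bash
python3 -m creep '[[[1,-3.5,0],[0,0,0]],[[0,0,2],[0,0,0]],[[0,0,2],[0,0,0]],[[0,0,2],[0,0,0]],[[0,0,2],[0,0,0]],[[0,0,1],[0,0,0]],[[0,0,0],[0,0,0]]]'; python3 -m creep '[[[0,0,1],[0,0,0]],[[0,0,0],[0,0,0]]]'
```

```text
clock: 4.72
eef_pos: [0.5334, -0.0231, 0.0764]
tool_rot: [0.181, 0.983, -0.0, 0.0]
ft_force: [-1.7, -1.8, 5.5]
grip_width: -0.0
grasp_force: 2.6
clock: 4.97
eef_pos: [0.5334, -0.023, 0.0755]
tool_rot: [0.181, 0.983, -0.0, 0.0]
ft_force: [-1.8, -2.4, 6.8]
grip_width: -0.0
grasp_force: 2.7
```

Riding the spring; on to the stop in small steps.

```bash
for i in 1 2 3; do python3 -m creep '[[[0,0,1],[0,0,0]],[[0,0,0],[0,0,0]]]' | grep -E 'eef|ft_'; done
```

```text
eef_pos: [0.5334, -0.0231, 0.0745]
ft_force: [-1.8, -1.6, 5.2]
eef_pos: [0.5334, -0.023, 0.0735]
ft_force: [-2.3, -2.3, 5.2]
eef_pos: [0.5334, -0.0231, 0.0725]
ft_force: [-1.7, -1.3, 5.5]
```

```bash
for i in 1 2; do python3 -m creep '[[[0,0,1],[0,0,0]],[[0,0,0],[0,0,0]]]' | grep -E 'eef|ft_'; done
```

```text
eef_pos: [0.5334, -0.0231, 0.0715]
ft_force: [-1.7, -0.3, 5.6]
eef_pos: [0.5334, -0.023, 0.0711]
ft_force: [-3.3, -1.6, 9.0]
```

```bash
python3 -m creep '[[[0,0,0.5],[0,0,0]],[[0,0,0],[0,0,0]]]'
```

```text
clock: 6.48
eef_pos: [0.5334, -0.0231, 0.0711]
tool_rot: [0.181, 0.983, -0.0, 0.0]
ft_force: [-3.7, -1.5, 12.4]
grip_width: -0.0003
grasp_force: 5.9
```

Bottomed out (12.4 N, no more travel). Letting go straight up.

```bash
python3 -m creep '[[[0,0,-10],[0,0,0]],[[0,0,-20],[0,0,0]],[[0,0,-30],[0,0,0]],[[0,0,-30],[0,0,0]]]'; python3 -m creep '[[[0,0,-10],[0,0,0]],[[0,0,0],[0,0,0]]]' 85
python3 - <<'E'
from h import *
for n in ('side','top'):
    c=cam(n); W=cloud(c); D=np.hypot(W[...,0]-.534,W[...,1]+.023)
    P=W[(D<.04)&(W[...,2]>.1)&(W[...,2]<.116)]; print(n,len(P),P.mean(0) if len(P) else '')
    for q in ('knob_top','lid_rim'):
        for r in vision.place_of(c,q)[:1]: print(q,r['score'],at_z(c,r['position'],.1085 if q[0]=='k' else .0485))
    cv2.imwrite(f'pics/{n}2.png',cv2.resize(c['image'][130:280,200:420],(660,450),interpolation=cv2.INTER_CUBIC))
E
```

```text
clock: 6.98
eef_pos: [0.5332, -0.0224, 0.16]
tool_rot: [0.181, 0.984, 0.0, -0.001]
ft_force: [0.2, -1.4, 0.2]
grip_width: -0.0
grasp_force: 0.0
clock: 7.22
eef_pos: [0.5337, -0.0226, 0.1697]
tool_rot: [0.181, 0.984, 0.0, 0.0]
ft_force: [0.0, -0.3, -0.1]
grip_width: 0.0361
grasp_force: 0.0
side 367 [ 0.53379964 -0.02637896  0.108485  ]
knob_top 0.8 [ 0.53675247 -0.01889654  0.1085    ]
lid_rim 0.67 [ 0.53813574 -0.01985414  0.0485    ]
top 0 
lid_rim 0.82 [ 0.535106 -0.021388  0.0485  ]
```

View pics/side2.png

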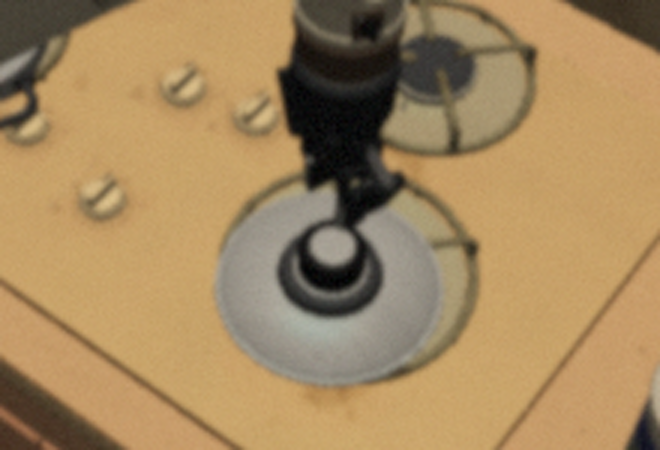

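The knob is up (top at z 0.1085, px 332,240 in the crop) and the lid hasn't shifted. Next: descend over it, open.

```bash
python3 -m creep '[[[0,0,0],[0,0,0]],[[-0.8,0,10],[0,0,0]],[[0,0,25],[0,0,0]],[[0,0,25],[0,0,0]],[[0,0,17],[0,0,0]],[[0,0,8],[0,0,0]],[[0,0,3.5],[0,0,0]],[[0,0,0],[0,0,0]]]' 85
```

```text
clock: 8.52
eef_pos: [0.5344, -0.0231, 0.0815]
tool_rot: [0.181, 0.984, 0.0, 0.0]
ft_force: [-0.1, -0.2, 0.2]
grip_width: 0.0846
grasp_force: 0.0
```

```bash
python3 -m creep '[[[0,0,0],[0,0,0]],[[0,0,0],[0,0,0]],[[0,0,0],[0,0,0]],[[0,0,0],[0,0,0]]]' 45
```

```text
clock: 9.02
eef_pos: [0.5348, -0.0228, 0.0818]
tool_rot: [0.181, 0.984, 0.0, 0.001]
ft_force: [0.9, 1.4, 1.8]
grip_width: 0.0543
grasp_force: 62.8
```

```bash
python3 -m creep '[[[0,0,-3],[0,0,0]],[[0,0,-6],[0,0,0]],[[0,0,-12],[0,0,0]],[[0,0,-15],[0,0,0]],[[0,0,-15],[0,0,0]],[[0,0,-12],[0,0,0]],[[0,0,-7],[0,0,0]],[[0,0,0],[0,0,0]]]'
python3 - <<'E'
from h import *
np.set_printoptions(precision=4,suppress=True)
c=cam('top'); W=cloud(c)
for n in ('side','top'):
    c=cam(n); W=cloud(c)
    xy=np.array((.537,.409))
    for _ in range(4):
        P=rim(W,xy,.070,.095,.08,.1); xy,r=circ(P)
    print(n,'pan',xy,r,len(P))
    cv2.imwrite(f'pics/{n}3.png',c['image'])
    q=W.reshape(-1,3); D=np.hypot(q[:,0]-.535,q[:,1]+.023); m=(D<.11)&(D>.06)&(q[:,2]>.09)&(q[:,2]<.16)
    P=q[m]; A=np.c_[P[:,:2]-[.535,-.023],np.ones(len(P))]; print('lid n',len(P),'tilt/z',np.linalg.lstsq(A,P[:,2],rcond=None)[0])
E
```

```text
clock: 10.02
eef_pos: [0.5345, -0.0231, 0.152]
tool_rot: [0.181, 0.984, 0.0, 0.001]
ft_force: [0.0, -0.1, -3.4]
grip_width: 0.0543
grasp_force: 64.1
side pan [0. 0.] 0.0 0
lid n 2224 tilt/z [ 0.0035 -0.002   0.1275]
top pan [0.5351 0.4114] 0.09079535688003595 458
lid n 699 tilt/z [-0.016  -0.1565  0.1357]
```

View pics/side3.png

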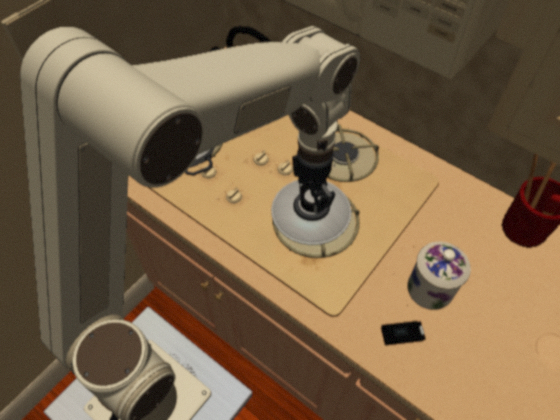

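Lid held level at +70 mm. I'll carry it to the pan, drawn back towards the robot on the way.

```bash
python3 -m creep '[[[10,14,0],[0,0,0]],[[20,28,0],[0,0,0]],[[20,28,0],[0,0,0]],[[20,28,0],[0,0,0]],[[20,28,0],[0,0,0]],[[20,28,0],[0,0,0]],[[13,16.3,0],[0,0,0]],[[4.4,33.3,0],[0,0,0]],[[4.4,33.3,0],[0,0,0]],[[4.4,33.3,0],[0,0,0]],[[4.4,33.3,0],[0,0,0]],[[4.4,33.3,0],[0,0,0]]]'; python3 -m creep '[[[4.4,33.4,0],[0,0,0]],[[2.5,20,0],[0,0,0]],[[1.7,13.5,0],[0,0,0]],[[0,0,0],[0,0,0]],[[0,0,0],[0,0,0]]]'
python3 - <<'E'
from h import *
ims=[]
for n in ('side','top'):
    c=cam(n); im=c['image'].copy()
    o=np.array([.5345,.409,.0795]); X=o+np.array([[.092*np.cos(t),.092*np.sin(t),0] for t in np.linspace(0,6.283,60)])
    p=cv2.projectPoints(X,c['rvec'],c['tvec'],c['K'],None)[0].reshape(-1,2)
    q=p.mean(0).astype(int); S=4; x0,y0=max(q[0]-50,0),max(q[1]-65,0)
    im=cv2.resize(im[y0:y0+130,x0:x0+100],None,fx=4,fy=4,interpolation=cv2.INTER_CUBIC)
    for a in p: cv2.circle(im,tuple(((a-[x0,y0])*4).astype(int)),1,(0,0,255),-1)
    ims.append(im)
    W=cloud(c)
    xy=np.array((.5345,.409))
    P=rim(W,xy,.11,.135,.06,.1); 
    if len(P)>50: print(n,'lid',circ(P),len(P))
cv2.imwrite('pics/b4.png',np.hstack(ims)) ; print(np.hstack(ims).shape)
E
```

```text
clock: 11.68
eef_pos: [0.5174, 0.3451, 0.1506]
tool_rot: [0.18, 0.984, -0.0, -0.001]
ft_force: [0.9, 0.1, -3.2]
grip_width: 0.0546
grasp_force: 64.4
clock: 12.3
eef_pos: [0.5334, 0.4086, 0.1507]
tool_rot: [0.181, 0.984, -0.001, -0.001]
ft_force: [-1.1, -0.1, -3.7]
grip_width: 0.054
grasp_force: 64.5
side lid (array([0.53498258, 0.40504488]), np.float64(0.07992007994505683)) 1630
top lid (array([0.53472894, 0.40499338]), np.float64(0.07765187197399485)) 1571
(520, 800, 3)
```

View pics/b4.png

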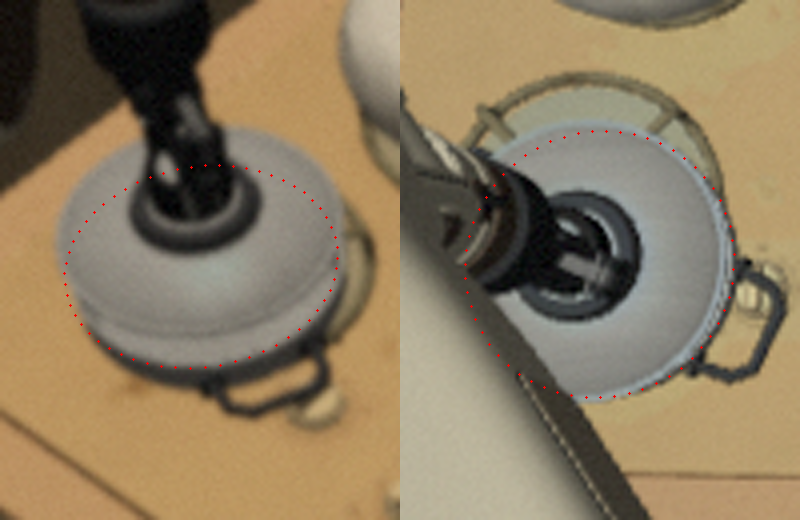

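The projected pan rim (dots) agrees with the visible rim in both views. The lid is centred over it, so I'll lower it.

```bash
python3 -m creep '[[[-1,0.5,4],[0,0,0]],[[0,0,8],[0,0,0]],[[0,0,8],[0,0,0]],[[0,0,6],[0,0,0]],[[0,0,4],[0,0,0]],[[0,0,2],[0,0,0]],[[0,0,0],[0,0,0]]]'; for i in 1 2; do python3 -m creep '[[[0,0,1],[0,0,0]],[[0,0,1],[0,0,0]],[[0,0,0],[0,0,0]]]' | grep -E 'eef|ft_'; done
```

```text
clock: 13.28
eef_pos: [0.5354, 0.409, 0.1193]
tool_rot: [0.181, 0.984, 0.0, 0.0]
ft_force: [0.4, -0.4, -4.4]
grip_width: 0.0544
grasp_force: 64.5
eef_pos: [0.5353, 0.4089, 0.1173]
ft_force: [0.5, 0.5, -4.3]
eef_pos: [0.5353, 0.4089, 0.1151]
ft_force: [0.5, -0.0, -3.8]
```

```bash
for i in 1 2 3; do python3 -m creep '[[[0,0,0.5],[0,0,0]],[[0,0,0.5],[0,0,0]],[[0,0,0],[0,0,0]]]' | grep -E 'eef|ft_'; done
```

```text
eef_pos: [0.5354, 0.409, 0.1145]
ft_force: [-0.9, -0.5, -4.1]
eef_pos: [0.5354, 0.4091, 0.1139]
ft_force: [-1.3, -1.2, 1.0]
eef_pos: [0.5354, 0.409, 0.1123]
ft_force: [-0.8, -2.0, 1.7]
```

```bash
python3 -m creep '[[[0,0,0.5],[0,0,0]],[[0,0,0],[0,0,0]]]'
python3 - <<'E'
from h import *
np.set_printoptions(precision=4,suppress=True)
print(bot.get_obs()['ft_torque'])
c=cam('side'); W=cloud(c); P=rim(W,(.535,.409),.07,.11,.045,.09)
A=np.c_[P[:,:2]-[.535,.409],np.ones(len(P))]; r2=(A[:,:2]**2).sum(1)
print(np.linalg.lstsq(np.c_[A,r2],P[:,2],rcond=None)[0],len(P))
p=cv2.projectPoints(np.array([[.535,.409,.08]]),c['rvec'],c['tvec'],c['K'],None)[0].ravel().astype(int)
x0=max(p[0]-70,0);y0=max(p[1]-60,0)
cv2.imwrite('pics/s5.png',cv2.resize(c['image'][y0:y0+110,x0:x0+140],None,fx=5,fy=5,interpolation=cv2.INTER_CUBIC))
E
```

```text
clock: 15.4
eef_pos: [0.5354, 0.409, 0.1118]
tool_rot: [0.181, 0.983, 0.0, 0.0]
ft_force: [0.2, -1.8, 2.0]
grip_width: 0.0544
grasp_force: 65.0
[-0.2161  0.2071  0.04  ]
[ 0.025  -0.0114  0.1083 -2.833 ] 1819
```

View pics/s5.png

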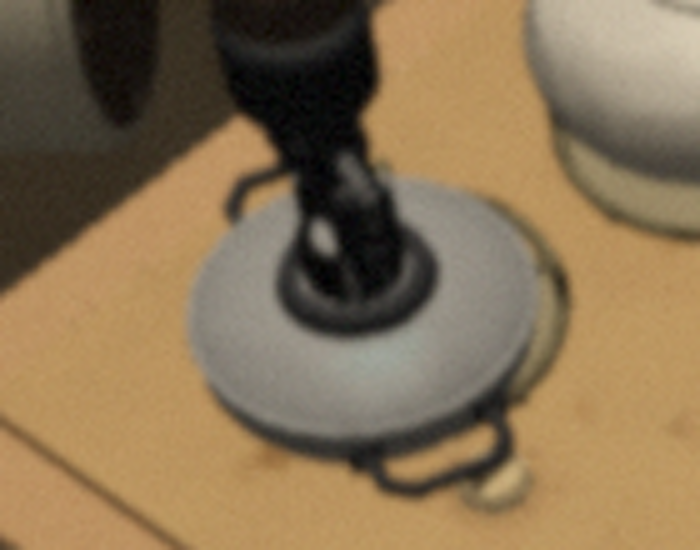

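The net upward load is about the knob spring's 6 N, so the lid is resting and the knob is sinking slightly. I'll unload 2 mm, release, back off and inspect.

```bash
python3 -m creep '[[[0,0,-1],[0,0,0]],[[0,0,-0.7],[0,0,0]],[[0,0,0],[0,0,0]]]'; python3 -m creep '[[[0,0,0],[0,0,0]],[[0,0,0],[0,0,0]],[[0,0,0],[0,0,0]],[[0,0,0],[0,0,0]],[[0,0,0],[0,0,0]]]' 85; python3 -m creep '[[[0,0,-5],[0,0,0]],[[0,0,-20],[0,0,0]],[[0,0,-30],[0,0,0]],[[40,-20,-10],[0,0,0]],[[55,-20,0],[0,0,0]],[[55,-20,0],[0,0,0]],[[55,-20,0],[0,0,0]],[[20,-10,0],[0,0,0]],[[0,0,0],[0,0,0]]]'
cat > chk.py <<'E'
from h import *
np.set_printoptions(precision=4,suppress=True)
ims=[]
for n in ('side','top'):
    c=cam(n); W=cloud(c); P=rim(W,(.535,.409),.07,.118,.045,.09)
    A=np.c_[P[:,:2]-[.535,.409],np.ones(len(P))]; r2=(A[:,:2]**2).sum(1)
    print(n,'tilt',np.linalg.lstsq(np.c_[A,r2],P[:,2],rcond=None)[0],len(P))
    D=np.hypot(W[...,0]-.535,W[...,1]-.409); P=W[(D<.018)]; print('knob z',np.nanmedian(P[:,2]),'ring z',np.nanmedian(W[(D>.031)&(D<.038)][:,2]))
    p=cv2.projectPoints(np.array([[.535,.409,.08]]),c['rvec'],c['tvec'],c['K'],None)[0].ravel().astype(int)
    x0=max(p[0]-65,0);y0=max(p[1]-65,0)
    ims.append(cv2.resize(c['image'][y0:y0+130,x0:x0+130],(400,400),interpolation=cv2.INTER_CUBIC))
cv2.imwrite('pics/c6.png',np.hstack(ims))
E
python3 chk.py
```

```text
clock: 15.82
eef_pos: [0.5354, 0.409, 0.1136]
tool_rot: [0.181, 0.984, 0.0, 0.0]
ft_force: [-0.4, -0.9, 0.5]
grip_width: 0.0541
grasp_force: 65.0
clock: 16.45
eef_pos: [0.5354, 0.409, 0.1135]
tool_rot: [0.181, 0.984, 0.0, 0.0]
ft_force: [0.3, 0.4, -0.3]
grip_width: 0.0848
grasp_force: 0.0
clock: 17.58
eef_pos: [0.2917, 0.4051, 0.1794]
tool_rot: [0.18, 0.984, 0.0, 0.0]
ft_force: [-0.4, -0.4, -1.0]
grip_width: 0.0849
grasp_force: 0.0
side tilt [ 0.0287 -0.0119  0.1083 -2.8362] 1869
knob z 0.14006455991053993 ring z 0.11135434224841761
top tilt [-0.0001  0.0064  0.1064 -2.6771] 2511
knob z 0.1389763806229199 ring z 0.10995294530436278
```

View pics/c6.png

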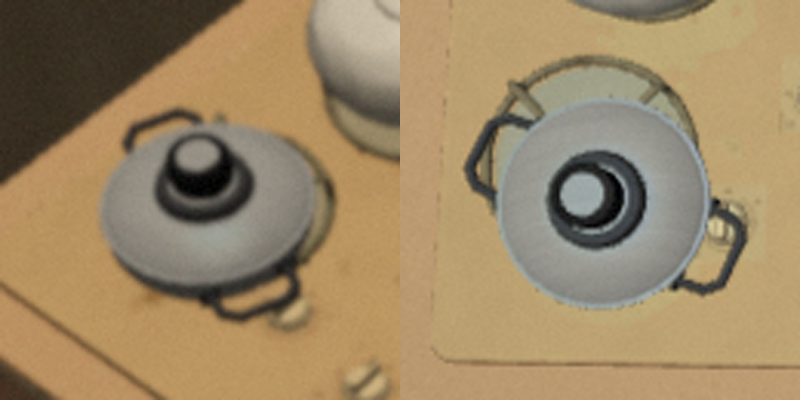

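The knob stands up (top at z 0.139, 29 mm above the ring). The ring is at 0.110–0.111 (expected 0.1105 when seated). The top view shows it level and concentric at crop px (603,203). The side view's apparent slope matches its known ~4 mm offset. The pan handles look unmoved.

```bash
python3 -c "
from workcell import workorder
print(workorder.job_done())"
```

```text
the job is handed in; nothing more can be done
None
```

I handed the job in: the knob was pressed to its stop (12.4 N) and sprang up, and the lid now sits on the pan, seated and level by the camera check, with the knob standing. The pan looks unmoved, and the arm never went near the jar or phone.

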